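# Stamp the seed canister and show its base to the inspection camera

### The arm

A 7-joint arm with a two-finger parallel gripper is mounted at the origin on the work surface. World frame = base frame: x ahead of the robot, y to its left, z up, the work surface at z = 0. Lengths are in m, angles in rad, forces in N, time in s.
With the tool pointing down it reaches from about 0.425 to 0.875 m from the base axis. Payload 4.7 kg.
Tool frame: the origin (TCP) lies on the centre line of the jaws, within the pads' length; the fingertips stand 22 mm ahead of it and the grasp point (between the pads) lies 3 mm ahead of it; z points along the fingers, y is the direction in which the jaws open and shut (so a half turn about z gives the same grasp; the last joint's range is limited). The gripper opens to 87 mm and grips with 3 to 60 N. Pads are 19 mm wide; open, the fingers measure 117 mm over their backs; the gripper's body (75 mm by 190 mm) begins 51 mm behind the grasp point.
Start: joints at [-1.091, 0.321, -0.07, 1.45, 0.023, 1.371, -0.057], TCP at [0.292, 0.581, 0.206] pointing down, gripper open.
Joint ranges: [-2.86, 2.86], [-0.3, 2.09], [-1.38, 1.24], [0.06, 2.45], [-1.56, 4.7], [0.09, 2.05], [-2.69, 2.69]. Speed limits (rad/s): [2.57, 2.57, 3.14, 3.14, 3.14, 3.14, 3.14].

### API

Orientations are given as a rotation vector (axis times angle).
In Python, from bench import ctrl, imaging, close_job, finder gives the robot as it stands. The module is installed in compiled form; this text tells all that it offers.
- The arm moves only by the shell command python3 -m jog 'ROWS' [FORCE]. ROWS is JSON, a list that holds one entry, the list of rows, each a list of 7 numbers: the shift along the tool's x, y, z in cm, then the turn, a rotation vector about the tool's x, y, z in degrees, then the finger opening in cm, from 0 to 8.7. In form: [[[dx, dy, dz, ax, ay, az, claw], ...]]. A call has 1 to 12 rows; each row shifts and turns the commanded pose from where the row before left it, along the tool's axes as they then stand; what a row does not reach is not made up. A row lasts 1/10 s, in which the tool goes at most 50 mm and 8.59 degrees, less where a joint would pass 70% of its speed; a pose out of reach is approached as far as the arm can. A call is refused whole if a number of a shift passes 5 or a number of a turn 8.59, either way. A call with a gripper value outside its range is refused whole. The fingers move at their own pace and stop on an object; FORCE is the grip in N (left out, the last holds). Time passes only in rows, so rows that do not move let the fingers close. It gives the time, the measured TCP pose, the force and the opening at its end, in the units of the state.
- ctrl.get_state(): the state, without advancing time (a new reading comes with each control period).
- imaging.get_image(name): name is "side" or "top"; returns a dict with "frame" (400x640x3 uint8, red, green, blue), "intrinsics" (3x3 intrinsics, pixels), "pose" (4x4, takes a point from camera to world coordinates). Camera axes: x right, y down, z forward; pixel columns grow to the right and rows downward; lengths in m; the calibration is good to about 2 mm. A picture is of the moment at which its call begins. There is no depth.
- close_job(): hands the job in, once; it reports no verdict.
Trained networks look in the newest picture that a camera, given by its name, has taken for a name from the list of things; names that differ only in an ending like _2 or _b are one class to them, and where a whole thing is asked for, a point or a joint stands for the part that bears it (a point fixed in the world has none). Each returns a list of dicts, best first, with "conf" (0 to 1); they miss things now and then, are a little off and sometimes report something else, mostly with a low value. They report only what shows in the picture. A call takes as long as a camera call. They do not tell look-alikes from the thing itself.
- finder.trace(label, camera): "region" (400x640 bool, what is visible of it) and "point" ([row, column] as shares, 0 to 1, of the picture: columns of its width, rows of its height, amid what is visible of it).
- finder.spot_point(label, camera): "point" ([row, column] as shares, 0 to 1, of the picture: columns of its width, rows of its height: a listed point, or the origin of a listed thing).
The state is a dict: "time": time; "joint_positions": joint angles; "qd": joint speeds; "joint_torque": joint torques, N m; "position": TCP position; "tool_rot": TCP orientation; "ft_force": force on the tool from outside, world axes, zero at the start; "torque": the same for the moment, N m; "grip_width": opening from 0.0 (shut) to 1.0 (fully open).
Only numpy, scipy, OpenCV 4.12 (cv2) and the standard library are available. Lean on these libraries where they do the work, as an engineer would, in place of code of your own. Each camera call takes 0.05 s, during which the arm holds its last target. There are 200 camera calls.

### The job

Take the aluminium canister out of the black plant tray, stand it upright and centred over the red sprung stamp, and hold it pressed firmly down onto the grey seat ring for two seconds so that its base gets stamped. Then lift it off and hold its base up to the little inspection camera, square to the lens, centred on its line of sight and 100 mm in front of the glass. Finish while still holding it there in the air, steady; leave both glazed pots and the hand cultivator where they are.

Things in the scene. Friction and masses are not known exactly. Their poses are not given: they have to be found in the camera images.
- can_mid (a point): Centre (half-way up) of the small round aluminium canister with clip-on lid: 52 mm diameter, 80 mm high, about 160 g, loose, standing upright on the floor of the tray. Its z axis is the canister's axis, from base to lid; lid and body are one solid, equally wide, and may be gripped anywhere on the side.
- canister: The same canister; origin at the centre of its flat underside (the base that is stamped and shown), z towards the lid.
- tray: Black plastic plant tray, 250 x 200 mm (its x, y) and 28 mm high, walls and floor 4 mm thick, fixed to the shelf. Origin under its centre at shelf height.
- seat_top (a point): Centre of the flat top face of the grey seat ring (76 mm outside, 32 mm inside diameter), the stop, 40 mm above the shelf on a green block 100 x 100 x 30 mm which is fixed. z up. The red stamp stands up through the ring's hole, its top 8 mm above this point at rest.
- stamp_seat: The same grey seat ring, fixed; origin at the centre of its underside, z up, 10 mm thick.
- plunger (a joint): The red sprung stamp, 24 mm diameter, standing up through the seat ring: 0 = up at rest, grows as it is pressed down, 0.008 m = down flush with the seat's top face. The spring pushes back 4 N at the start and 8 N when flush.
- cam: Stand of the inspection camera: dark steel foot 90 x 90 mm (reaching 25 mm to its -x and 65 mm to its +x) with two steel cheeks reaching 82 mm high, fixed to the shelf. Origin at shelf height below the centre of the lens glass; the camera looks towards its -x side and upward.
- cam_head: White camera head 54 mm wide with a black round lens, 38 mm diameter. Origin at the centre of the lens glass, 85 mm above the shelf. z axis = the line of sight, pointing out of the lens, leaning 35 degrees from vertical towards the -x of the stand; y level.
- pot_blue: Blue glazed ceramic pot, 90 mm rim diameter, 85 mm high, loose, origin under its centre. To be left alone.
- pot_white: White glazed ceramic pot, 90 mm rim diameter, 85 mm high, loose, origin under its centre. To be left alone.
- cultivator: Stainless three-tined hand cultivator, 260 mm long, about 30 mm high, lying on the shelf, origin under the middle, x towards the tines. To be left alone.
There are look-alikes about, which are no part of the job. Of the things like the part that bears seat_top, leave any that is blue or yellow; of the rest the smaller one is meant.

How it is judged:
On the way:
1. the canister, upright and centred, is held pressed down on the stamp against the seat ring, stamp fully in (value of joint plunger above 0.0065 m and contact force between canister and stamp_seat above 0.5 N and horizontal distance between canister and seat_top below 0.009 m and angle between canister's own z axis and vertical below 0.12 rad and contact force between canister and the fingers above 1 N), for 1 s.
At the end, for the whole second after the job is handed in: The canister is held up in the fingers, base over 120 mm above the shelf, not touching the camera, at rest; its base centre is 75 to 125 mm in front of the lens glass and within 20 mm of the line of sight in each direction, its axis within 0.2 rad of that line, base towards the lens (x of canister in the frame of cam_head between -0.02 and 0.02 m and y of canister in the frame of cam_head between -0.02 and 0.02 m and z of canister in the frame of cam_head between 0.075 and 0.125 m and angle between the z axis of canister and the z axis of cam_head, either way round below 0.2 rad and angle between canister's own z axis and vertical below 1.2 rad and height (world z) of canister above 0.12 m and contact force between canister and the fingers above 1 N and contact force between canister and cam below 0.2 N and linear speed of canister below 0.03 m/s); the arm keeps its last pose, push and grip.
It fails at once if the blue pot is disturbed (distance of pot_blue from where it was at the start of the episode above 0.03 m or angle between pot_blue's own z axis and vertical above 0.5 rad).
It fails at once if the white pot is disturbed (distance of pot_white from where it was at the start of the episode above 0.03 m or angle between pot_white's own z axis and vertical above 0.5 rad).
It fails at once if the cultivator is disturbed (distance of cultivator from where it was at the start of the episode above 0.03 m or angle between cultivator's own z axis and vertical above 0.5 rad).
It also fails if it takes over 45 s, if anything falls off the work surface, if the arm or the gripper's body presses on something with over 40 N, if the wrist force passes 120 N, or if a joint passes its speed limit or range.

## Working session

There is one attempt and no reset: what is moved stays moved. The work goes in short steps, Python scripts to look and compute and a shell command to move; the robot and the scene stay as the last step left them, time stands still between calls to the robot, and variables do not carry over. Pictures are saved under pics/ and viewed, about 8 in all and at most 12, crops included, and the job is handed in when it is done.

```bash
mkdir -p pics; cat > h.py <<'E'
import numpy as np, cv2
from scipy.spatial.transform import Rotation as R
from bench import ctrl, imaging, close_job, finder
def snap(cam,fn=None):
    d=imaging.get_image(cam)
    if fn: cv2.imwrite('pics/'+fn,d['frame'][:,:,::-1])
    return d
def ray(d,row,col):
    K=np.array(d['intrinsics']);T=np.array(d['pose'])
    v=T[:3,:3]@np.linalg.inv(K)@np.array([col,row,1.]);return T[:3,3],v
def onz(d,row,col,z):
    o,v=ray(d,row,col);return o+v*(z-o[2])/v[2]
def tri(rs):
    A=np.zeros((3,3));b=np.zeros(3)
    for o,v in rs:
        v=v/np.linalg.norm(v);P=np.eye(3)-np.outer(v,v);A+=P;b+=P@o
    x=np.linalg.solve(A,b)
    return x,[np.linalg.norm(np.cross(x-o,v/np.linalg.norm(v))) for o,v in rs]
def proj(d,p):
    T=np.linalg.inv(np.array(d['pose']));q=np.array(d['intrinsics'])@(T[:3,:3]@p+T[:3,3]);return q[1]/q[2],q[0]/q[2]
E
python3 - <<'E'
from h import *
np.set_printoptions(precision=4,suppress=True)
for c in('side','top'):
    d=snap(c,c+'1.png'); print(c,np.array(d['pose'])[:3,3])
    for l in('can_mid','canister','tray','seat_top','stamp_seat','cam','cam_head','pot_blue','pot_white','cultivator'):
        r=finder.spot_point(l,c)
        print(l,[(round(x['conf'],2),round(x['point'][0]*400,1),round(x['point'][1]*640,1)) for x in r])
s=ctrl.get_state();print(s)
E
```

```text
side [-0.1056 -0.762   0.7161]
can_mid [(0.9, 147.6, 266.7)]
canister [(0.95, 158.8, 263.9)]
tray [(0.98, 170.0, 262.4), (0.36, 191.3, 422.3)]
seat_top [(0.82, 285.1, 291.4), (0.65, 195.2, 301.0), (0.58, 299.2, 442.1), (0.51, 198.6, 362.7)]
stamp_seat [(0.94, 289.0, 295.1), (0.83, 194.8, 301.3), (0.81, 205.0, 356.1), (0.79, 304.0, 442.7)]
cam [(0.94, 216.9, 417.5)]
cam_head [(0.88, 193.9, 424.3)]
pot_blue [(0.87, 176.1, 369.0)]
pot_white [(0.55, 264.4, 356.9)]
cultivator [(0.51, 148.6, 324.3)]
top [ 0.2429 -0.1323  1.344 ]
can_mid [(0.87, 185.8, 206.2), (0.47, 140.1, 367.2)]
canister [(0.53, 187.3, 209.1)]
tray [(0.84, 196.6, 218.5)]
seat_top [(0.77, 271.5, 370.7), (0.7, 203.1, 442.6), (0.52, 198.9, 282.6), (0.52, 170.2, 327.3)]
stamp_seat [(0.89, 271.3, 368.2), (0.88, 170.3, 326.5), (0.63, 199.1, 286.2), (0.6, 205.3, 442.5)]
cam [(0.88, 138.5, 363.6)]
cam_head [(0.6, 131.1, 368.0)]
pot_blue [(0.68, 130.6, 295.4)]
pot_white [(0.84, 216.9, 370.5), (0.58, 202.7, 286.1)]
cultivator [(0.68, 121.6, 226.8)]
{'time': 1.1, 'joint_positions': array([-1.0909,  0.321 , -0.0701,  1.4505,  0.0226,  1.3708, -0.0569]), 'qd': array([-0.0005,  0.0004,  0.0008,  0.0004,  0.0007,  0.    ,  0.0008]), 'joint_torque': array([ -0.0003, -49.1116,  -0.4032, -31.2771,  -0.0637,   0.0336,
         0.    ]), 'position': array([0.292 , 0.5807, 0.2056]), 'tool_rot': array([0.7251, 3.0567, 0.0001]), 'ft_force': array([-0.17  , -0.8064,  0.2186]), 'torque': array([-0.0637,  0.0031,  0.004 ]), 'grip_width': 0.9974323884783186}
```

```bash
python3 -c "
import cv2,numpy as np
a=cv2.imread('pics/side1.png');b=cv2.imread('pics/top1.png')
cv2.imwrite('pics/both.png',cv2.resize(np.vstack([a,b]),(800,600)) if 0 else np.vstack([a,b])[:, :])"
```

```text
(no output)
```

View pics/side1.png

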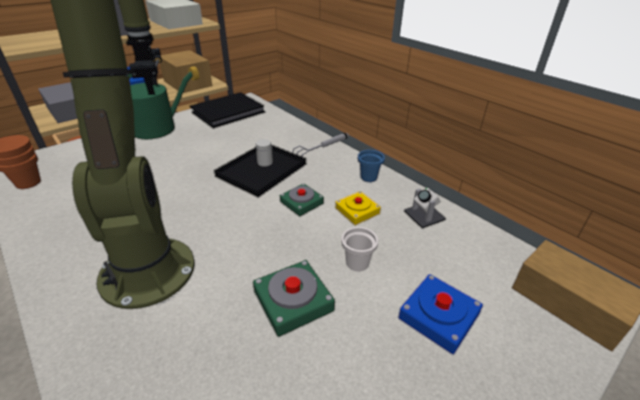

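View pics/top1.png

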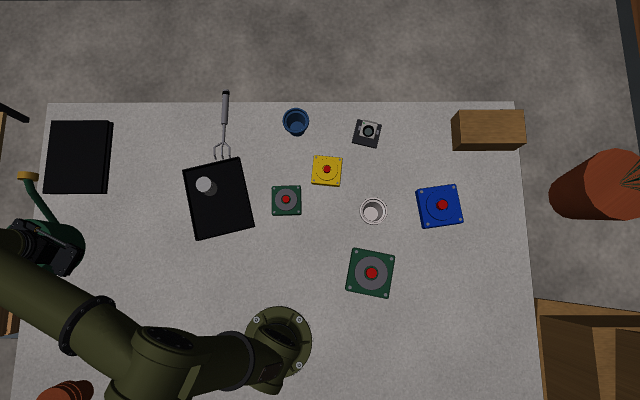

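Side view: the canister stands in the tray at about (row 150, col 264). In the top view it is at (185, 205), and there is only one. The seat look-alikes in the top view are big green (271, 370), yellow (170, 327), blue (204, 442) and small green (199, 286). By the description the small green one is meant. The inspection camera is at top (132, 367), the blue pot at (122, 296) and the white pot at (211, 373).

```bash
cat > m.py <<'E'
from h import *
np.set_printoptions(precision=4,suppress=True)
D={c:snap(c) for c in('side','top')}
near={'can_mid':((148,264),(186,206)),'canister':((159,264),(187,209)),'seat_top':((194,301),(199,285)),'stamp_seat':((196,301),(199,286)),
'cam':((217,420),(138,364)),'cam_head':((194,424),(131,368)),'tray':((170,262),(197,218)),'pot_blue':((176,369),(122,296)),'pot_white':((264,357),(211,372))}
for l,(a,b) in near.items():
    pts=[]
    for c,g in(('side',a),('top',b)):
        r=[np.array(x['point'])*[400,640] for x in finder.spot_point(l,c)]
        r=[p for p in r if np.hypot(*(p-g))<15]
        if r: pts.append((c,r[0]))
    if len(pts)==2:
        x,e=tri([ray(D[c],*p) for c,p in pts]);print(l,x,np.array(e),[p for c,p in pts])
    else: print(l,'only',pts)
big=[]
for c,(r,k) in(('top',(165,330)),('side',(180,345))):
    big.append(cv2.resize(D[c]['frame'][r-65:r+65,k-135:k+90],None,fx=3.5,fy=2.3 if 0 else 2.3*1,interpolation=cv2.INTER_CUBIC))
cv2.imwrite('pics/crop1.png',np.vstack(big)[:,:,::-1])
# seat: hough-like: red stamp blob and green block blob
for c,g in(('side',(193,301)),('top',(199,286))):
    f=D[c]['frame'].astype(int);
    m=((f[:,:,0]>110)&(f[:,:,1]<70)&(f[:,:,2]<70)).astype(np.uint8)
    n,_,st,ce=cv2.connectedComponentsWithStats(m)
    for i in range(1,n):
        p=ce[i][::-1]
        if np.hypot(*(p-g))<12 and st[i,4]>5: print(c,'red',p,st[i]); print(onz(D[c],*p,.047))
# canister top disc etc
for c in D:
    for x in finder.trace('canister',c)[:2]:
        m=x['region'].astype(np.uint8);ys,xs=np.nonzero(m);print(c,x['conf'],ys.min(),ys.max(),xs.min(),xs.max(),ys.mean(),xs.mean())
    for x in finder.trace('cam',c)[:1]:
        m=x['region'].astype(np.uint8);np.save(f'cam_{c}.npy',m);cn=max(cv2.findContours(m,0,2)[0],key=cv2.contourArea);print('cam',c,cv2.minAreaRect(cn))
E
python3 m.py
```

```text
can_mid only [('top', array([185.4  , 207.808]))]
canister [0.5066 0.2437 0.007 ] [0.0033 0.0033] [array([161.68 , 265.472]), array([188.4  , 209.216])]
seat_top [ 0.4598 -0.0119  0.0321] [0.0028 0.0028] [array([193.52 , 299.008]), array([200.2  , 282.112])]
stamp_seat [ 0.4479 -0.0307  0.0559] [0.0025 0.0025] [array([191.4 , 299.52]), array([202.48 , 287.104])]
cam [ 0.6834 -0.3041  0.0098] [0.0019 0.0019] [array([216.52 , 418.688]), array([137.68, 366.72])]
cam_head [ 0.6858 -0.299   0.088 ] [0.0008 0.0008] [array([193.92, 422.72]), array([129.8  , 367.808])]
tray [0.4739 0.2021 0.0039] [0.0049 0.0049] [array([170.4  , 264.832]), array([198.2, 220.8])]
pot_blue [ 0.7239 -0.0585  0.0017] [0.0069 0.0069] [array([178.4 , 366.08]), array([126.6  , 298.496])]
pot_white [ 0.4096 -0.3191  0.0102] [0.0028 0.0028] [array([263.12, 358.4 ]), array([215.4  , 372.224])]
side red [191.8605 301.1628] [298 189   8   7  43]
[ 0.4601 -0.027   0.047 ]
top red [198.5 285.5] [283 196   6   6  32]
[ 0.4607 -0.0231  0.047 ]
side 0.7 139 165 255 271 151.42934782608697 263.0869565217391
cam side ((422.29998779296875, 207.40000915527344), (40.160919189453125, 36.9986457824707), 71.56504821777344)
top 0.54 177 195 196 217 185.85016286644952 206.27361563517914
cam top ((366.32073974609375, 132.87734985351562), (25.82378578186035, 28.158916473388672), 15.945395469665527)
```

View pics/crop1.png

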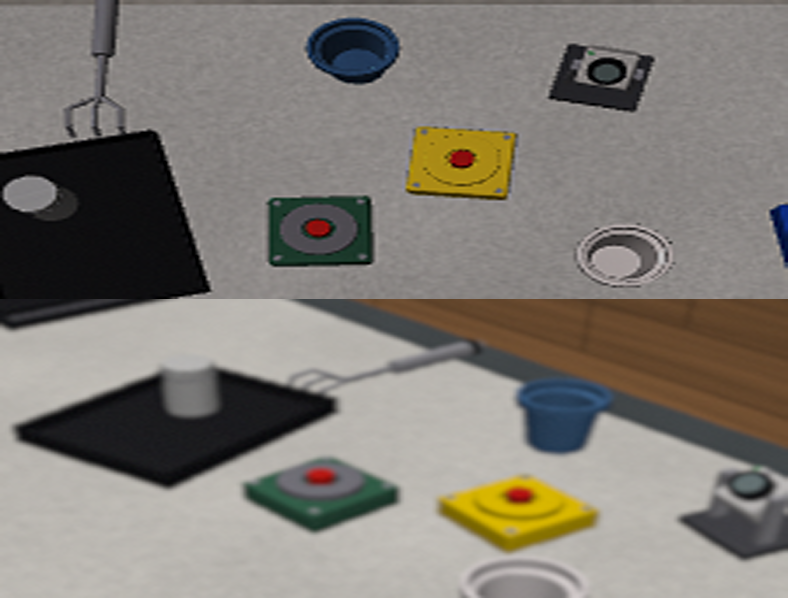

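Crop: the small green block with grey ring at top px (199, 286) is a different, smaller copy of the big green one, and neither blue nor yellow, so it is the one. I'll now rectify the key planes to metric patches.

```bash
python3 - <<'E'
from h import *
np.set_printoptions(precision=4,suppress=True)
T={}
for c in('side','top'):
    fs=[snap(c) for _ in range(4)]; T[c]=fs[0]; T[c]['frame']=np.mean([f['frame'] for f in fs],0).astype(np.uint8)
def rect(c,cx,cy,z,half=.065,s=4000):
    # rows: +x up, cols: -y right
    n=int(2*half*s); w=[(cx+half,cy+half),(cx+half,cy-half),(cx-half,cy-half),(cx-half,cy+half)]
    src=np.float32([proj(T[c],np.array([x,y,z]))[::-1] for x,y in w])
    return cv2.warpPerspective(T[c]['frame'],cv2.getPerspectiveTransform(src,np.float32([[0,0],[n,0],[n,n],[0,n]])),(n,n),flags=cv2.INTER_CUBIC)
it=[(.507,.243,.084),(.46,-.024,.04),(.70,-.300,.004),(.686,-.299,.085)]
rows=[]
for c in('top','side'):
    row=[]
    for cx,cy,z in it:
        im=cv2.resize(rect(c,cx,cy,z,s=1540),(200,200)).copy()
        for k in range(0,13): # 10mm ticks
            p=int(k*200/13+200/26); cv2.line(im,(p,0),(p,4),(255,0,255),1); cv2.line(im,(0,p),(4,p),(255,0,255),1)
        cv2.drawMarker(im,(100,100),(255,0,255),0,8,1)
        row.append(im)
    rows.append(np.hstack(row))
im=np.vstack(rows);cv2.imwrite('pics/rect.png',im[:,:,::-1])
# can lid: bright in top rect
g=rect('top',.507,.243,.084)[:,:,1]; 
for th in(90,110,130,150):
    cn=max(cv2.findContours((g>th).astype(np.uint8),0,2)[0],key=cv2.contourArea);(x,y),(a,b),ang=cv2.fitEllipse(cn)
    print('lid',th,.507+.065-y/4000,.243+.065-x/4000,a/4,b/4)
for c in('top','side'):
    f=rect(c,.46,-.024,.03,.09,3000).astype(int); m=((f[:,:,1]>f[:,:,0]*1.4)&(f[:,:,1]>f[:,:,2]*1.1)).astype(np.uint8)
    cn=max(cv2.findContours(m,0,2)[0],key=cv2.contourArea);(x,y),(a,b),ang=cv2.minAreaRect(cn)
    print(c,'green',.46+.09-y/3000,-.024+.09-x/3000,a/3,b/3,ang)
E
```

```text
lid 90 0.504338233947754 0.24461578369140624 49.95563888549805 50.775516510009766
lid 110 0.5044207916259766 0.24473324966430665 48.75937271118164 49.544715881347656
lid 130 0.5044594955444337 0.24478948974609374 46.93528747558594 47.890960693359375
lid 150 0.4798485717773438 0.30337885713577273 2.205091953277588 15.244029998779297
top green 0.45850456746419277 -0.023206837972005206 101.56204223632812 98.63973999023438 88.35671997070312
side green 0.45355297851562504 -0.035921040852864586 108.74468994140625 112.19272867838542 88.13737487792969
```

View pics/rect.png

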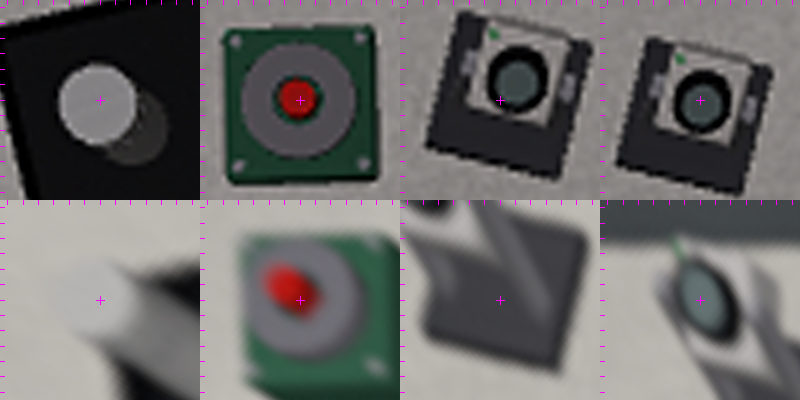

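```bash
cat > d.py <<'E'
import sys; from h import *
np.set_printoptions(precision=2,suppress=True)
# target: x y z of TCP; optional jaw azimuth deg, tilt deg, tilt azimuth deg
a=[float(v) for v in sys.argv[1:]]
s=ctrl.get_state(); Rm=R.from_rotvec(s['tool_rot']); p=s['position']
print('t',s['time'],'pos mm',p*1000,'z',Rm.as_matrix()[:,2],'y',Rm.as_matrix()[:,1],'F',s['ft_force'],'g',s['grip_width'],'q',s['joint_positions'])
if len(a)>=3: print('shift cm, current tool axes',Rm.inv().apply(np.array(a[:3])-p)*100)
if len(a)>3:
    az,t,ta=np.radians(a[3:6]) if len(a)==6 else np.radians([a[3],0,0])
    y=np.array([np.cos(az),np.sin(az),0]);z=np.array([np.sin(t)*np.cos(ta),np.sin(t)*np.sin(ta),-np.cos(t)])
    y-=z*(y@z); y/=np.linalg.norm(y); Rt=R.from_matrix(np.column_stack([np.cross(y,z),y,z]))
    print('turn deg, current tool axes',np.degrees((Rm.inv()*Rt).as_rotvec()),'then shift',Rt.inv().apply(np.array(a[:3])-p)*100)
E
python3 -m jog '[[[0,0,0,0,0,7.4,8.7],[0,0,0,0,0,7.4,8.7],[0,0,0,0,0,7.4,8.7],[0,0,0,0,0,7.4,8.7],[0,0,0,0,0,7.4,8.7],[-2,0,0,0,0,0,8.7],[-3,0,0,0,0,0,8.7],[-3,0,0,0,0,0,8.7],[-3,0,0,0,0,0,8.7],[-3,0,0,0,0,0,8.7],[-3,0,0,0,0,0,8.7],[-3,0,0,0,0,0,8.7]]]' 25
python3 d.py .5044 .2447 .15 26.3
```

```text
time: 3.9
position: [0.3811, 0.4004, 0.2058]
tool_rot: [1.657, 2.669, 0.001]
ft_force: [-0.2, 0.5, 0.2]
grip_width: 1.0
t 3.9 pos mm [381.09 400.36 205.78] z [ 0.  0. -1.] y [0.9  0.44 0.  ] F [-0.15  0.45  0.22] g 1.0001710239518127 q [-0.96  0.11  0.11  1.7  -0.01  1.33 -0.39]
shift cm, current tool axes [-19.42   4.15   5.57]
turn deg, current tool axes [ 0.03 -0.01  0.01] then shift [-19.42   4.16   5.58]
```

```bash
python3 -m jog '[[[-3,0.6,0,0,0,0,8.7],[-3,0.6,0,0,0,0,8.7],[-3,0.6,0,0,0,0,8.7],[-3,0.6,0,0,0,0,8.7],[-3,0.6,0,0,0,0,8.7],[-3,0.6,0,0,0,0,8.7],[-1.4,0.55,0,0,0,0,8.7],[0,0,2,0,0,0,8.7],[0,0,2,0,0,0,8.7],[0,0,1.5,0,0,0,8.7],[0,0,0,0,0,0,8.7]]]'
python3 - <<'E'
from h import *
a=snap('top');b=snap('side')
i=[cv2.resize(a['frame'][130:250,130:290],(640,480)),cv2.resize(b['frame'][80:200,190:350],(640,480))]
cv2.imwrite('pics/hover.png',cv2.resize(np.hstack(i),(800,300))[:,:,::-1])
E
python3 d.py .5044 .2447 .062
```

```text
time: 5.0
position: [0.502, 0.246, 0.1482]
tool_rot: [-1.655, -2.668, 0.006]
ft_force: [-0.4, -0.6, -0.3]
grip_width: 1.003
t 5.1 pos mm [503.69 246.59 150.78] z [-0.  0. -1.] y [ 0.9   0.44 -0.  ] F [0.52 0.31 0.86] g 1.0008690956067376 q [-0.75  0.17  0.27  1.76 -0.05  1.22 -0.  ]
shift cm, current tool axes [-0.2  -0.02  8.88]
```

View pics/hover.png

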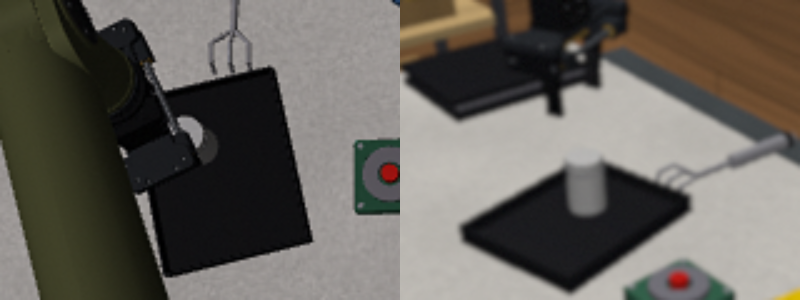

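Hover picture: the jaws are level above the tray, straddling the canister lid (crop px 190, 130 in the top half), with the fingertips clear of it. I'll go straight down and grip.

```bash
python3 -m jog '[[[-0.2,0,2,0,0,0,8.7],[0,0,2,0,0,0,8.7],[0,0,2,0,0,0,8.7],[0,0,1.9,0,0,0,8.7],[0,0,1,0,0,0,8.7],[0,0,0,0,0,0,4],[0,0,0,0,0,0,4],[0,0,0,0,0,0,4],[0,0,0,0,0,0,4],[0,0,0,0,0,0,4],[0,0,0,0,0,0,4],[0,0,0,0,0,0,4]]]' 30
python3 -m jog '[[[0,0,0,0,0,0,4],[0,0,-1,0,0,0,4],[0,0,-2,0,0,0,4],[0,0,-3,0,0,0,4],[0,0,-3,0,0,0,4],[0,0,-3,0,0,0,4],[0,0,-2,0,0,0,4],[0,0,0,0,0,0,4],[0,0,0,0,0,0,4]]]'
python3 d.py .461 -.024 .18 0
```

```text
time: 6.3
position: [0.5052, 0.2445, 0.0621]
tool_rot: [1.657, 2.668, 0.002]
ft_force: [0.5, -0.1, 1.9]
grip_width: 0.578
time: 7.2
position: [0.5043, 0.244, 0.2011]
tool_rot: [-1.657, -2.668, 0.001]
ft_force: [-0.1, -0.5, -1.2]
grip_width: 0.576
t 7.2 pos mm [504.31 243.97 201.08] z [-0. -0. -1.] y [ 0.9   0.44 -0.  ] F [-0.05 -0.47 -1.24] g 0.5755398913992867 q [-0.75  0.13  0.28  1.69 -0.04  1.32 -0.01]
shift cm, current tool axes [-22.1  -15.76   2.12]
turn deg, current tool axes [-0.03  0.   26.31] then shift [-26.8   -4.33   2.11]
```

```bash
python3 -m jog '[[[0,0,0,0,0,6.6,4],[0,0,0,0,0,6.6,4],[0,0,0,0,0,6.6,4],[0,0,0,0,0,6.5,4],[-2,-0.4,0,0,0,0,4],[-3.5,-0.6,0,0,0,0,4],[-3.5,-0.6,0,0,0,0,4],[-3.5,-0.6,0,0,0,0,4],[-3.5,-0.6,0,0,0,0,4],[-3.5,-0.6,0,0,0,0,4],[-3.5,-0.6,0,0,0,0,4],[-2,-0.33,0,0,0,0,4]]]'
python3 -m jog '[[[-1.8,0,0,0,0,0,4],[0,0,1.5,0,0,0,4],[0,0,1.5,0,0,0,4],[0,0,1.5,0,0,0,4],[0,0,0,0,0,0,4],[0,0,0,0,0,0,4]]]'
python3 - <<'E'
from h import *
a=snap('top');b=snap('side')
i=[cv2.resize(a['frame'][140:260,206:366],(640,480)),cv2.resize(b['frame'][110:230,220:380],(640,480))]
cv2.imwrite('pics/overseat.png',cv2.resize(np.hstack(i),(800,300))[:,:,::-1])
for l in('can_mid','canister'):
  for n,d in(('top',a),('side',b)):
    print(l,n,[(round(x['conf'],2),onz(d,x['point'][0]*400,x['point'][1]*640,.102 if l=='canister' else .142)) for x in finder.spot_point(l,n)[:2]])
E
python3 d.py .461 -.024 .12 0
```

```text
time: 8.4
position: [0.4593, -0.0101, 0.2001]
tool_rot: [-2.223, -2.218, 0.004]
ft_force: [-0.1, 0.5, -0.8]
grip_width: 0.577
time: 9.0
position: [0.4604, -0.0244, 0.1558]
tool_rot: [-2.22, -2.221, 0.003]
ft_force: [-0.7, 1.0, -1.0]
grip_width: 0.58
can_mid top []
can_mid side [(0.83, array([ 0.46554452, -0.02492004,  0.142     ]))]
canister top []
canister side [(0.82, array([ 0.46466114, -0.01506132,  0.102     ])), (0.62, array([ 0.57554162, -0.36876372,  0.102     ]))]
t 9.3 pos mm [461.8  -23.78 157.08] z [ 0.  0. -1.] y [1. 0. 0.] F [ 0.09  0.21 -2.02] g 0.5814147028562231 q [-0.55 -0.07  0.53  1.98  0.04  1.23 -0.04]
shift cm, current tool axes [-0.02 -0.08  3.71]
turn deg, current tool axes [ 0.06 -0.01  0.03] then shift [-0.02 -0.08  3.71]
```

View pics/overseat.png

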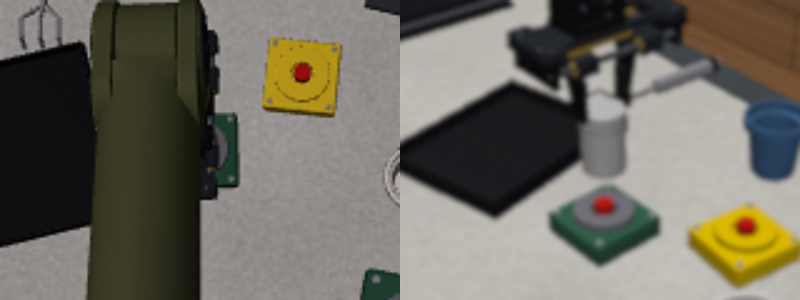

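Over-seat picture: the canister is held upright with its base above the red stamp (right-half px 603, 200), and in line with it. I'll lower it to touch.

```bash
python3 -m jog '[[[0,0,2,0,0,0,4],[0,0,1.5,0,0,0,4],[0,0,1.2,0,0,0,4],[0,0,0.5,0,0,0,4],[0,0,0.5,0,0,0,4],[0,0,0.2,0,0,0,4],[0,0,0,0,0,0,4],[0,0,0,0,0,0,4]]]' 45
python3 -m jog '[[[0,0,0.1,0,0,0,4],[0,0,0.1,0,0,0,4],[0,0,0.1,0,0,0,4],[0,0,0,0,0,0,4],[0,0,0,0,0,0,4]]]'
python3 d.py
```

```text
time: 10.1
position: [0.4612, -0.0238, 0.0984]
tool_rot: [-2.221, -2.221, 0.0]
ft_force: [-4.0, -0.5, 6.2]
grip_width: 0.575
time: 10.6
position: [0.4616, -0.0238, 0.0977]
tool_rot: [-2.22, -2.22, -0.001]
ft_force: [-9.2, 0.5, 21.9]
grip_width: 0.576
t 10.6 pos mm [461.63 -23.77  97.71] z [-0.  0. -1.] y [ 1.  0. -0.] F [-9.24  0.51 21.91] g 0.576343827810192 q [-0.55 -0.01  0.54  2.05  0.    1.1  -0.  ]
```

Force jumped to 22 N while the TCP stopped at 97.7 mm, the height expected when flush, so the canister is on the ring. Hold for two seconds.

```bash
python3 -m jog '[[[0,0,0,0,0,0,4],[0,0,0,0,0,0,4],[0,0,0,0,0,0,4],[0,0,0,0,0,0,4],[0,0,0,0,0,0,4],[0,0,0,0,0,0,4],[0,0,0,0,0,0,4],[0,0,0,0,0,0,4],[0,0,0,0,0,0,4],[0,0,0,0,0,0,4],[0,0,0,0,0,0,4],[0,0,0,0,0,0,4]]]'
python3 -m jog '[[[0,0,0,0,0,0,4],[0,0,0,0,0,0,4],[0,0,0,0,0,0,4],[0,0,0,0,0,0,4],[0,0,0,0,0,0,4],[0,0,0,0,0,0,4],[0,0,0,0,0,0,4],[0,0,0,0,0,0,4],[0,0,0,0,0,0,4],[0,0,0,0,0,0,4]]]'
python3 - <<'E'
from h import *
b=snap('side');a=b['frame'][125:225,235:368]
cv2.imwrite('pics/press.png',cv2.resize(a,(532,400),interpolation=cv2.INTER_CUBIC)[:,:,::-1])
for l,z in(('can_mid',.08),('canister',.04)): print(l,[(x['conf'],onz(b,x['point'][0]*400,x['point'][1]*640,z)) for x in finder.spot_point(l,'side')[:1]])
E
python3 d.py
```

```text
time: 11.8
position: [0.4616, -0.0238, 0.0977]
tool_rot: [-2.22, -2.221, -0.001]
ft_force: [-9.1, -0.7, 22.8]
grip_width: 0.579
time: 12.8
position: [0.4616, -0.0237, 0.0977]
tool_rot: [-2.22, -2.22, -0.001]
ft_force: [-8.6, 0.1, 21.5]
grip_width: 0.572
can_mid [(0.69, array([ 0.47611905, -0.01684851,  0.08      ]))]
canister [(0.7, array([ 0.4643878 , -0.01895623,  0.04      ]))]
t 12.95 pos mm [461.62 -23.78  97.7 ] z [-0.  0. -1.] y [ 1.  0. -0.] F [-8.31 -0.33 22.21] g 0.5753048243232903 q [-0.55 -0.01  0.54  2.05  0.    1.1  -0.  ]
```

View pics/press.png

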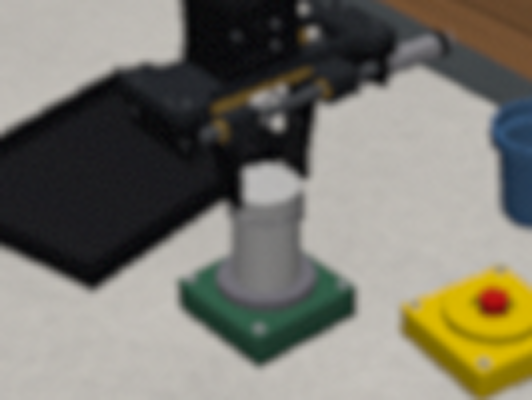

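Press picture: the canister stands upright on the ring, which shows evenly around its base (px 268, 280), with the stamp hidden. Lift and plan the inspection pose.

```bash
python3 -m jog '[[[0,0,-0.5,0,0,0,4],[0,0,-1,0,0,0,4],[0,0,-2,0,0,0,4],[0,0,-2.5,0,0,0,4],[0,0,-2.5,0,0,0,4],[0,0,-2.5,0,0,0,4],[0,0,-2.5,0,0,0,4],[0,0,-2.5,0,0,0,4],[0,0,-2,0,0,0,4],[0,0,0,0,0,0,4],[0,0,0,0,0,0,4]]]'
python3 d.py .5974 -.2793 .2154 -13.5 35 -13.5
```

```text
time: 14.05
position: [0.4617, -0.0238, 0.2743]
tool_rot: [2.221, 2.221, 0.001]
ft_force: [-0.1, -0.0, -0.8]
grip_width: 0.577
t 14.05 pos mm [461.71 -23.83 274.31] z [ 0.  0. -1.] y [1. 0. 0.] F [-0.06 -0.01 -0.82] g 0.5769543796718416 q [-0.56 -0.14  0.5   1.8   0.07  1.47 -0.07]
shift cm, current tool axes [-25.55  13.56   5.9 ]
turn deg, current tool axes [-34.78  -4.15  13.08] then shift [-21.67  12.31  15.81]
```

```bash
python3 -m jog '[[[-1.5,0.8,0,0,0,0,4],[-2.5,1.3,0,0,0,0,4],[-2.5,1.3,0,0,0,0,4],[-2.5,1.3,0,0,0,0,4],[-2.5,1.3,0,0,0,0,4],[-2.5,1.3,0,0,0,0,4],[-2.5,1.3,0,0,0,0,4],[-2.5,1.3,0,0,0,0,4],[-2.5,1.3,0,0,0,0,4],[-2.5,1.3,0,0,0,0,4],[-1.5,1,0,0,0,0,4],[0,0,0,0,0,0,4]]]'
python3 -m jog '[[[0,0,0,-5,-0.6,1.9,4],[0,0,0,-5,-0.6,1.9,4],[0,0,0,-5,-0.6,1.9,4],[0,0,0,-5,-0.6,1.9,4],[0,0,0,-5,-0.6,1.9,4],[0,0,0,-5,-0.6,1.9,4],[0,0,0,-4.8,-0.6,1.7,4],[0,0,0,0,0,0,4],[0,0,0,0,0,0,4]]]'
python3 d.py .5974 -.2793 .2154 -13.5 35 -13.5
```

```text
time: 15.25
position: [0.5958, -0.2814, 0.2718]
tool_rot: [-2.224, -2.216, 0.006]
ft_force: [-0.7, 0.2, -0.9]
grip_width: 0.577
time: 16.15
position: [0.596, -0.2776, 0.274]
tool_rot: [2.055, 1.622, 0.509]
ft_force: [-0.6, -0.6, -0.7]
grip_width: 0.577
t 16.15 pos mm [ 596.   -277.62  273.96] z [ 0.56 -0.13 -0.82] y [ 0.8  -0.19  0.57] F [-0.64 -0.61 -0.7 ] g 0.5765686753211869 q [-0.33 -0.2   0.72  1.95  0.04  0.74  0.16]
shift cm, current tool axes [-0.13 -3.2   4.91]
turn deg, current tool axes [-0.14 -0.01  0.07] then shift [-0.13 -3.22  4.9 ]
```

```bash
python3 -m jog '[[[-0.1,-1.2,0,0,0,0,4],[0,-1,0.9,0,0,0,4],[0,-1,1,0,0,0,4],[0,0,1,0,0,0,4],[0,0,1,0,0,0,4],[0,0,1,0,0,0,4],[0,0,0,0,0,0,4],[0,0,0,0,0,0,4],[0,0,0,0,0,0,4],[0,0,0,0,0,0,4]]]'
python3 d.py .5974 -.2793 .2154 -13.5 35 -13.5
python3 - <<'E'
from h import *
np.set_printoptions(precision=4,suppress=True)
a=snap('top');b=snap('side')
i=[cv2.resize(x['frame'][r:r+120,c:c+160],(640,480),interpolation=cv2.INTER_CUBIC) for x,r,c in((a,80,286),(b,120,350))]
s=ctrl.get_state();Rm=R.from_rotvec(s['tool_rot']);base=s['position']+.058*Rm.as_matrix()[:,2]
pts={'base':base,'mid':base-.04*Rm.as_matrix()[:,2],'lens':np.array([.6855,-.3005,.086])}
for k,p in pts.items():
  for im,d,r,c in((i[0],a,80,286),(i[1],b,120,350)):
    q=proj(d,p);cv2.drawMarker(im,(int((q[1]-c)*4),int((q[0]-r)*4)),(255,0,255),0,14,1)
cv2.imwrite('pics/insp.png',cv2.resize(np.hstack(i),(800,300))[:,:,::-1])
print('pred',pts)
for l in('canister','can_mid','cam_head'):
  for n,d in(('top',a),('side',b)):
    r=finder.spot_point(l,n)[:2];print(l,n,[(round(x['conf'],2),np.array(x['point'])*[400,640]) for x in r],'pred px',proj(d,pts[{'canister':'base','can_mid':'mid','cam_head':'lens'}[l]]))
E
```

```text
time: 17.15
position: [0.5983, -0.2804, 0.2167]
tool_rot: [2.053, 1.618, 0.509]
ft_force: [0.3, 0.6, -1.9]
grip_width: 0.574
t 17.15 pos mm [ 598.32 -280.43  216.71] z [ 0.56 -0.14 -0.82] y [ 0.8  -0.19  0.57] F [ 0.27  0.56 -1.9 ] g 0.5744458442207558 q [-0.36 -0.15  0.78  2.03 -0.03  0.61  0.24]
shift cm, current tool axes [ 0.09 -0.17  0.04]
turn deg, current tool axes [0.03 0.1  0.01] then shift [ 0.09 -0.17  0.04]
pred {'base': array([ 0.6305, -0.2883,  0.1691]), 'mid': array([ 0.6082, -0.2828,  0.2019]), 'lens': array([ 0.6855, -0.3005,  0.086 ])}
canister top [(0.61, array([139.8  , 368.512]))] pred px (np.float64(138.13375928144563), np.float64(367.8554866708258))
canister side [(0.76, array([171.92 , 411.328]))] pred px (np.float64(175.11228205589887), np.float64(412.2129679587874))
can_mid top [(0.34, array([120.08 , 228.672]))] pred px (np.float64(141.77304297785008), np.float64(367.59771320987255))
can_mid side [(0.67, array([168.2  , 409.472]))] pred px (np.float64(166.5908928042181), np.float64(407.07906097950377))
cam_head top [(0.18, array([199.68 , 289.088]))] pred px (np.float64(130.26834930864763), np.float64(368.0020938828325))
cam_head side [(0.7, array([192.4  , 423.488]))] pred px (np.float64(194.7162733153922), np.float64(423.24478967749917))
```

View pics/insp.png

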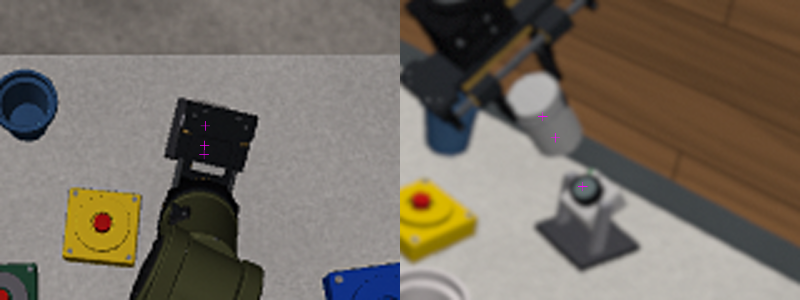

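Inspection picture: the canister is tilted with its base towards the lens. The predicted base centre (side px 554, 137) lies on the visible base and the lens mark (583, 187) on the glass; nothing touches. Settle, then hand in.

```bash
python3 -m jog '[[[0.1,-0.1,0,0,0,0,4],[0,0,0,0,0,0,4],[0,0,0,0,0,0,4],[0,0,0,0,0,0,4],[0,0,0,0,0,0,4],[0,0,0,0,0,0,4],[0,0,0,0,0,0,4],[0,0,0,0,0,0,4]]]'
python3 d.py .5974 -.2793 .2154 -13.5 35 -13.5 && python3 -c "
from h import *
close_job()"
```

```text
time: 18.35
position: [0.5975, -0.2791, 0.2155]
tool_rot: [2.054, 1.619, 0.508]
ft_force: [0.0, 0.4, -1.7]
grip_width: 0.58
t 18.35 pos mm [ 597.51 -279.15  215.48] z [ 0.56 -0.14 -0.82] y [ 0.8  -0.19  0.57] F [ 0.03  0.4  -1.69] g 0.5795938570873717 q [-0.36 -0.15  0.78  2.04 -0.03  0.61  0.23]
shift cm, current tool axes [-0.02 -0.01  0.  ]
turn deg, current tool axes [-0.03  0.11  0.01] then shift [-0.02 -0.01  0.  ]
the job is handed in; nothing more can be done
```

I took the canister from the tray and pressed it upright onto the small green block's seat ring for just over 2 s. I then held its base up to the inspection camera and handed the job in at about 18.4 s of the 45 s allowed. No verdict is reported.

- **Stamping:** the press read about 22 N up, against 8 N for the fully compressed stamp. The TCP was at 97.7 mm, the height expected when flush. The picture showed the ring evenly around the base. There was also a sideways force of about 9 N during the press.
- **Inspection pose:** the TCP was within 0.3 mm and 0.2° of the pose I computed, with the base about 100 mm in front of the glass. The wrist force was about 1.7 N, which matches the canister's weight and nothing else. The grip was steady.
- **Disagreements:** my estimates of the camera foot from the two cameras differed by about 6 mm, so I used the lens position, on which they agreed to about 3 mm. The networks' canister points in the side view were 3 px off my predictions, and up to about 17 mm off during the press. I trusted the picture and the arm readings there. In the top view the arm hid the camera, so that check came from the side view only.
- **Left alone:** I did not approach the pots or the cultivator. I did not re-measure their positions at the end.

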